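# Bolt the gauge and hold its flap on balance

### The job

First slide the gauge's barrel bolt along its track until it is fully home in its keeper, so that the gauge is locked. Then take the flap by its bow handle, swing it up to its balance point, where it would tip neither way, and finish while still gripping the handle and holding the flap still there, so that the port under it can be inspected. Do not lift the flap before the bolt is home, never let it drop shut or fall over backwards, and leave the other things on the bench where they are.

Things in the scene. Friction and masses are not known exactly. Their poses are not given: they have to be found in the camera images.
- gauge: Optical gauge fixed to the bench, turned up to 0.35 rad. Origin on the bench under the housing; x from its front (robot's side) to its back, y to its left, z up. In its frame, mm: dark housing with white top, x -70..80, y -80..80, top z 102, the port in the top under the flap; low grey deck on the left, x -75..125, y 90..200, top z 30, carrying the barrel bolt along y = 145.
- keeper (a point): Middle of the bolt's keeper, a dark steel bridge on the deck, at gauge-frame x 101, y 145, z 50 mm; 22 mm long in x, top z 70 mm. In front of it stands the steel barrel block that guides the bolt, gauge-frame x 30..65, 28 mm wide, top z 64 mm. Both are fixed.
- bolt (a joint): Travel of the barrel bolt, m: 0 withdrawn (towards the gauge's front), 0.050 fully home at its end stop, the nose right through the keeper. It slides along the gauge's +x axis, stays where it is left, and takes 2 to 3 N. Starts at 0 to 0.015.
- bolt_knob (a point): Grip centre, z 80 mm, of the bolt's upright black knob: a round post 18 mm across, z 62..96 mm, standing on the 14 mm bolt rod (level, axis at z 50 mm). It moves with the bolt: gauge-frame y 145 mm, x = -55 mm + travel. With the bolt home 26 mm remain between knob and barrel block; 56 mm between knob and housing.
- flap (a joint): Opening of the flap, rad: 0 shut (flat on the housing), pi/2 plate upright, 2.4 fallen fully open to the back. It weighs 0.3 to 0.55 kg on a nearly free hinge: let go, it falls shut or open. Because of the heavy light trap on its outer face it balances at 1.32 rad, its plate leaning 14 degrees short of upright (free edge towards the gauge's front).
- flap_hinge (a point): Middle of the flap's hinge axis at the back of the housing's top: gauge-frame x 60, y 0, z 106 mm, axis parallel to the gauge's y axis. Fixed. The flap is a white plate 130 mm long from here, 120 wide, 6 thick, with a black cylindrical light trap (60 mm across, 45 high) on its outer face.
- flap_grip (a point): Middle of the bar of the flap's steel bow handle, in the plate's plane past its free edge: round bar 10 mm thick, parallel to the hinge, 180 mm from the hinge axis; two arms 94 mm apart join it to the plate, leaving a window 45 mm deep. Shut, the bar overhangs the gauge's front by 50 mm at z 106 mm: a finger fits on either side. The bar may turn between the fingers. Moves with the flap.
- ref_tile: Bystander, loose: white ceramic disc, 48 mm across, 12 mm high, right of the gauge. Origin: centre of its underside.
- cleaner: Bystander, loose: white bottle, 42 mm across, 110 mm high, right of the gauge. Origin: centre of its underside.
- jar: Bystander, loose: amber glass jar, 56 mm across, 65 mm high, right of the gauge. Origin: centre of its underside.
- blue_box: Bystander, loose: blue box, 75 x 50 x 30 mm high, left of the gauge. Origin: centre of its underside.
- driver: Bystander, loose: screwdriver lying flat, 160 mm long, left of the gauge.
- case: Bystander, loose: small wooden case, 70 x 45 x 28 mm high, in front of the gauge. Origin: centre of its underside.

How it is judged:
By the outcome, as a careful person would: the job done as asked, in the order asked, and still so for the second after the job is handed in, while the arm keeps its last pose, push and grip.
It also fails if it takes over 48 s, if anything falls off the work surface, if the arm or the gripper's body presses on something with over 40 N, if the wrist force passes 120 N, or if a joint passes its speed limit or range.

### The arm

A 6-joint arm with a two-finger parallel gripper is mounted at the origin on the work surface. World frame = base frame: x ahead of the robot, y to its left, z up, the work surface at z = 0. Lengths are in m, angles in rad, forces in N, time in s.
With the tool pointing down it reaches from about 0.375 to 0.75 m from the base axis. Payload 9 kg.
Tool frame: the origin (TCP) lies at the very end of the fingers, on their centre line; the grasp point (between the pads) lies 19 mm behind it (arm.grip_point_offset is the distance from the TCP to the grasp point, in m); z points along the fingers, y is the direction in which the jaws open and shut (so a half turn about z gives the same grasp; the last joint's range is limited). The gripper opens to 85 mm and grips with 20 to 120 N. Pads are 22 mm wide; open, the fingers measure 114 mm over their backs; the gripper's body (76 mm by 85 mm) begins 54 mm behind the grasp point. The pads swing forward as they close: fully open they stand 13 mm farther back than shut.
Start: joints at [0.926, 0.104, 0.097, 1.564, 0, 1.353], TCP at [0.248, 0.546, 0.231] pointing down, gripper open.
Joint ranges: [-2.99, 2.99], [-0.84, 1.86], [-1.1, 1.16], [-1.84, 2.11], [-1.51, 1.56], [-3.14, 3.14]. Speed limits (rad/s): [2.22, 2.22, 2.57, 3.14, 3.14, 3.14].

### API

Orientations are given as [roll, pitch, yaw] about the fixed x, y, z axes, in that order (R = Rz(yaw) Ry(pitch) Rx(roll)).
In Python, from cell import arm, imaging, order gives the robot as it stands.
- The arm moves only by the tool send_rows, never from a script. Its argument "plan" is a list of rows, each an object of numbers: "tx", "ty", "tz": the shift along the tool's x, y, z in m; "rx", "ry", "rz": the turn, a rotation vector about the tool's x, y, z in degrees; "gripper": the opening, from 0 (shut) to 1 (fully open). A call has 1 to 5 rows; each row is the pose to reach, as a shift and turn from the pose commanded when the call began, along the tool's axes at that moment; what a row does not reach only later rows make up. A row lasts 1/12 s, in which the tool goes at most 41.7 mm and 7.16 degrees, less where a joint would pass 70% of its speed; a pose out of reach is approached as far as the arm can. A call with a gripper value outside its range is refused whole. The fingers move at their own pace and stop on an object; "force" is the grip in N (left out, the last holds). Time passes only in rows, so rows that repeat a pose let the fingers close. It gives the time, the measured TCP pose, the force and the opening at its end, in the units of the state.
- arm.read_state(): the state, without advancing time (a new reading comes with each control period).
- imaging.grab_frame(name): name is "scene" or "side" or "wrist"; returns (picture, depth): 400x640x3 uint8, red, green, blue; 400x640 float32, m along the optical axis (not along the pixel's ray), 0 where there is no reading.
- imaging.camera_info(name): a dict with "fx", "fy", "cx", "cy" (pixels), "pose" (4x4, takes a point from camera to world coordinates); the wrist camera has in their place "T_tool_cam" (4x4, takes a point from camera to tool coordinates, whose origin is the TCP and whose axes are the flange's). Camera axes: x right, y up, looking along -z (the intrinsics and any distortion apply to the point x, -y, -z); pixel columns grow to the right and rows downward; lengths in m; the calibration is good to about 2 mm. A picture is of the moment at which its call begins: read the wrist's pose just before it. camera_info takes no time and is no camera call.
- order.sign_off(): hands the job in, once; it reports no verdict.
The state is a dict: "t": time; "joint_positions": joint angles; "joint_velocities": joint speeds; "joint_torque": joint torques, N m; "tcp_pos": TCP position; "ee_rot": TCP orientation; "wrist_force": force on the tool from outside, world axes, zero at the start; "moment": the same for the moment, N m; "grip_width": finger opening in m.
Only numpy, scipy, OpenCV 4.12 (cv2) and the standard library are available. Lean on these libraries where they do the work, as an engineer would, in place of code of your own. Each camera call takes 0.05 s, during which the arm holds its last target. There are 200 camera calls.

## Working session

There is one attempt and no reset: what is moved stays moved. The work goes in short steps, Python scripts to look and compute and a tool call to move; the robot and the scene stay as the last step left them, time stands still between calls to the robot, and variables do not carry over. Pictures are saved under pics/ and viewed, about 8 in all and at most 12, crops included, and the job is handed in when it is done.

Besides the shell and the picture viewer there is one more tool, called after ">>>" by a JSON object that holds its "op" and its "data", one argument or row to a line. send_rows: Moves the arm, as the interface text tells. Its arguments: {"type":"object","properties":{"plan":{"type":"array"},"force":{"type":"number"}},"required":["plan"]}

```bash
ls; mkdir -p pics; python3 - <<'E'
from cell import arm, imaging
import cv2,numpy as np
print(arm.read_state())
for n in("scene","side"):
    p,d=imaging.grab_frame(n); cv2.imwrite(f"pics/{n}0.png",p[:,:,::-1]); np.save(f"pics/{n}0.npy",d)
    print(n,imaging.camera_info(n))
print(imaging.camera_info("wrist"))
E
```

```text
pics
{'t': 0.0, 'joint_positions': array([9.26314460e-01, 1.04714133e-01, 9.64348973e-02, 1.56391205e+00,
       1.23536764e-05, 1.35311320e+00]), 'joint_velocities': array([1.69829963e-03, 6.86477770e-06, 2.57840109e-04, 7.84926774e-04,
       1.16298364e-03, 2.70613059e-04]), 'joint_torque': array([ 4.33811319e-04, -5.56928587e+01,  5.03655410e+01,  1.69089425e-02,
       -3.19775882e-04, -2.34694858e-05]), 'tcp_pos': array([0.24813766, 0.54589933, 0.23049474]), 'ee_rot': array([-3.14023328e+00, -3.13328588e-04,  2.71479369e+00]), 'wrist_force': array([ 0.34204135, -0.52566653, -0.39153032]), 'moment': array([0.01703943, 0.00909786, 0.00700002]), 'grip_width': 0.08547423291624168}
scene {'fx': 360.8636274100863, 'fy': 360.8636274100863, 'cx': 320.76755445280804, 'cy': 205.63317470814712, 'pose': array([[ 0.78349552, -0.4621413 ,  0.41540364,  0.91584608],
       [ 0.62129209,  0.59490568, -0.5099837 , -0.39601639],
       [-0.01144145,  0.65765694,  0.75323067,  0.7347062 ],
       [ 0.        ,  0.        ,  0.        ,  1.        ]])}
side {'fx': 410.9818552864101, 'fy': 410.9818552864101, 'cx': 314.30183049527756, 'cy': 198.18362804089745, 'pose': array([[-0.99155569,  0.09210291, -0.09129272,  0.46181738],
       [-0.12910316, -0.63467072,  0.76192221,  0.72713244],
       [ 0.01223444,  0.76727448,  0.64120214,  0.67931577],
       [ 0.        ,  0.        ,  0.        ,  1.        ]])}
{'fx': 293.69684914988756, 'fy': 293.69684914988756, 'cx': 315.4390576055914, 'cy': 204.3028764830374, 'T_tool_cam': array([[ 2.40813657e-04,  9.61602732e-01,  2.74445128e-01,
         7.02991516e-02],
       [ 9.99999639e-01, -7.76896729e-06, -8.50235205e-04,
        -2.93381506e-04],
       [-8.15456340e-04,  2.74445233e-01, -9.61602386e-01,
        -1.42475975e-01],
       [ 0.00000000e+00,  0.00000000e+00,  0.00000000e+00,
         1.00000000e+00]])}
```

View pics/scene0.png

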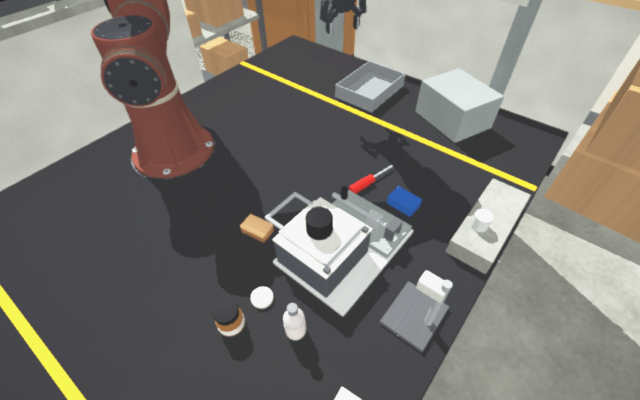

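View pics/side0.png

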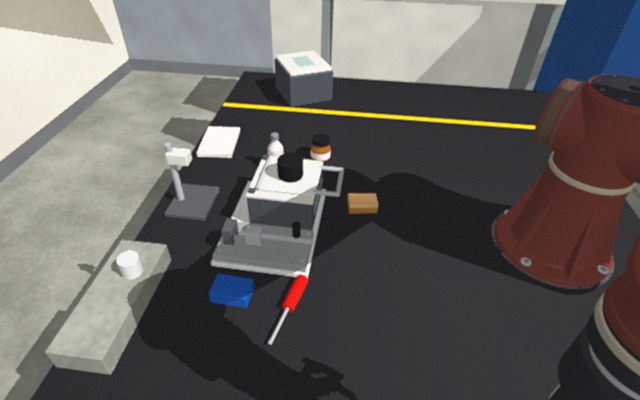

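The scene view shows the gauge around (330,245), with the bolt knob near (345,192) and the handle near (290,208). In the side view the knob is near (297,230), the handle bar near (340,182), and the driver and blue box lie left of the gauge. I'll enlarge both views.

```bash
cat > h.py <<'E'
from cell import arm, imaging
import cv2,numpy as np
from scipy.spatial.transform import Rotation as R
def T_tool():
    s=arm.read_state(); T=np.eye(4); T[:3,:3]=R.from_euler('xyz',s['ee_rot']).as_matrix(); T[:3,3]=s['tcp_pos']; return T
def ray(ci,u,v,P=None):
    P=ci['pose'] if P is None else P
    d=np.array([(u-ci['cx'])/ci['fx'],-(v-ci['cy'])/ci['fy'],-1.]); return P[:3,3],P[:3,:3]@d
def onz(ci,u,v,z,P=None):
    o,d=ray(ci,u,v,P); return o+d*(z-o[2])/d[2]
def cloud(ci,d,P=None):
    P=ci['pose'] if P is None else P
    v,u=np.mgrid[:d.shape[0],:d.shape[1]]
    c=np.stack([(u-ci['cx'])/ci['fx']*d,-(v-ci['cy'])/ci['fy']*d,-d],-1)
    return c@P[:3,:3].T+P[:3,3]
E
python3 - <<'E'
from h import *
a=cv2.imread("pics/side0.png")[140:280,200:360]; b=cv2.imread("pics/scene0.png")[170:320,230:430]
cv2.imwrite("pics/cs.png",cv2.resize(a,None,fx=4.5,fy=4,interpolation=3)[:, :] if 0 else cv2.resize(a,None,fx=4,fy=4,interpolation=3))
cv2.imwrite("pics/cc.png",cv2.resize(b,None,fx=4,fy=4,interpolation=3))
for n in("scene","side"):
    ci=imaging.camera_info(n); d=np.load(f"pics/{n}0.npy"); p=np.load if 0 else cloud(ci,d)
    img=cv2.imread(f"pics/{n}0.png")
    m=(d>0)&(p[...,2]>.097)&(p[...,2]<.116)&(p[...,0]>.35)&(p[...,0]<.75)&(abs(p[...,1])<.3)&(img.min(2)>150)
    q=p[m][:,:2].astype(np.float32); print(n,m.sum(),cv2.minAreaRect(q),np.median(p[m][:,2]))
    g=(d>0)&(p[...,2]>.024)&(p[...,2]<.036)&(p[...,0]>.35)&(p[...,0]<.75)&(abs(p[...,1])<.4)
    # knob: above deck
    k=(d>0)&(p[...,2]>.075)&(p[...,2]<.1)&(img.max(2)<60)&(p[...,0]>.3)&(p[...,0]<.75)&(p[...,1]>-.1)&(p[...,1]<.35)
    vv,uu=np.nonzero(k); print('dark',list(zip(uu,vv))[:40])
E
```

```text
scene 3700 ((0.5928037762641907, -0.078190878033638), (0.2633364498615265, 0.20338448882102966), 89.20306396484375) 0.10732114636655193
dark [(np.int64(344), np.int64(186)), (np.int64(345), np.int64(186)), (np.int64(342), np.int64(187)), (np.int64(343), np.int64(187)), (np.int64(344), np.int64(187)), (np.int64(345), np.int64(187)), (np.int64(346), np.int64(187)), (np.int64(341), np.int64(188)), (np.int64(342), np.int64(188)), (np.int64(343), np.int64(188)), (np.int64(345), np.int64(188)), (np.int64(346), np.int64(188)), (np.int64(347), np.int64(188)), (np.int64(341), np.int64(189)), (np.int64(342), np.int64(189)), (np.int64(343), np.int64(189)), (np.int64(344), np.int64(189)), (np.int64(345), np.int64(189)), (np.int64(346), np.int64(189)), (np.int64(347), np.int64(189)), (np.int64(341), np.int64(190)), (np.int64(342), np.int64(190)), (np.int64(343), np.int64(190)), (np.int64(344), np.int64(190)), (np.int64(345), np.int64(190)), (np.int64(346), np.int64(190)), (np.int64(341), np.int64(191)), (np.int64(342), np.int64(191)), (np.int64(343), np.int64(191)), (np.int64(344), np.int64(191))
[... 1043 characters left out ...]
.int64(292), np.int64(224)), (np.int64(293), np.int64(224)), (np.int64(294), np.int64(224)), (np.int64(295), np.int64(224)), (np.int64(296), np.int64(224)), (np.int64(297), np.int64(224)), (np.int64(298), np.int64(224)), (np.int64(299), np.int64(224)), (np.int64(300), np.int64(224)), (np.int64(292), np.int64(225)), (np.int64(293), np.int64(225)), (np.int64(294), np.int64(225)), (np.int64(295), np.int64(225)), (np.int64(296), np.int64(225)), (np.int64(297), np.int64(225)), (np.int64(298), np.int64(225)), (np.int64(299), np.int64(225)), (np.int64(300), np.int64(225)), (np.int64(292), np.int64(226)), (np.int64(293), np.int64(226)), (np.int64(294), np.int64(226)), (np.int64(295), np.int64(226))]
```

View pics/cs.png

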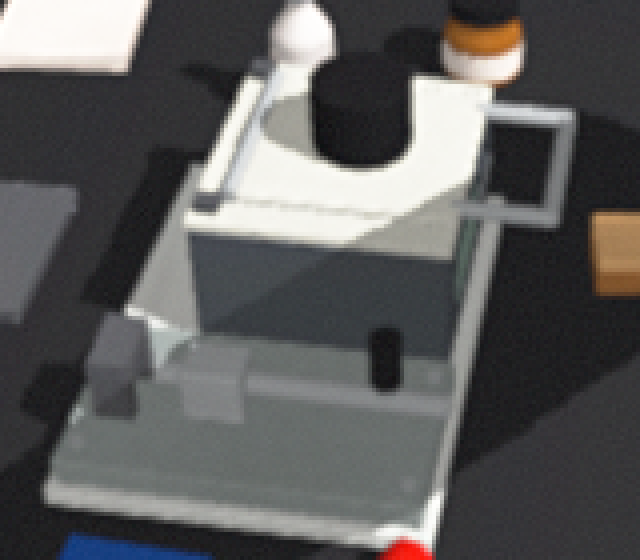

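View pics/cc.png

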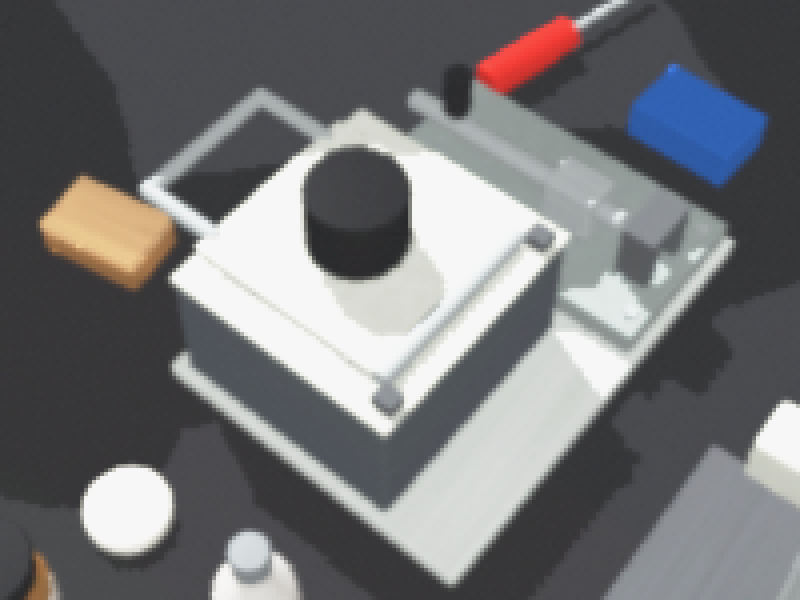

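Crops: in the side crop the bar corners are at about (571,112) and (555,218), the hinge ends at (258,68) and (205,200), and the knob top at (386,331). In the scene crop the bar corners are at (262,94) and (150,187), the hinge ends at (540,235) and (388,397), the housing top corners at (362,110), (172,278), (570,237) and (388,432), and the knob top at (459,69).

```bash
python3 - <<'E'
from h import *
from scipy.optimize import least_squares
obs={'scene':[((262,94),(-120,50,108)),((150,187),(-120,-50,108)),((362,110),(-70,80,102)),((172,278),(-70,-80,102)),((570,237),(80,80,102)),((388,432),(80,-80,102))],
'side':[((571,112),(-120,-50,108)),((555,218),(-120,50,108)),((186,225),(80,80,102)),((450,258),(-70,80,102))]}
off={'scene':(230,170),'side':(200,140)}
A=[];B=[];W=[]
for n in obs:
    ci=imaging.camera_info(n)
    for (x,y),g in obs[n]:
        w=onz(ci,off[n][0]+x/4,off[n][1]+y/4,g[2]/1e3); A.append(g[:2]);B.append(w[:2])
A=np.array(A)/1e3;B=np.array(B)
def f(p): c,s=np.cos(p[2]),np.sin(p[2]); return (A@np.array([[c,s],[-s,c]])+p[:2]-B)
r=least_squares(lambda p:f(p).ravel(),[.6,-.05,0],loss='soft_l1',f_scale=.003)
print(r.x,(f(r.x)*1e3).round(1))
p=r.x;c,s=np.cos(p[2]),np.sin(p[2])
G=lambda x,y:(p[0]+c*x-s*y,p[1]+s*x+c*y)
for n,(x,y) in {'scene':(459,70),'side':(386,333)}.items():
    ci=imaging.camera_info(n); w=onz(ci,off[n][0]+x/4,off[n][1]+y/4,.096)[:2]
    print('knob',n,w, np.array([[c,s],[-s,c]])@(w-p[:2]))
print('knob0',G(-.055,.145),'bar',G(-.12,0),'keeper',G(.101,.145))
# bystander front: case, driver
for nm,n,x,y,z in [('case','scene',128,222,.028),('driver red','scene',530,55,.015),('driver end','scene',485,80,.015)]:
    ci=imaging.camera_info(n); print(nm,onz(ci,off[n][0]+x/4,off[n][1]+y/4,z)[:2])
E
```

```text
[ 0.61569412 -0.02633957 -0.02180627] [[-2.2  4.8]
 [-1.6 -2.5]
 [-3.   3.1]
 [-1.8  1.9]
 [-2.1  3.8]
 [-0.9  1.1]
 [ 4.  -1.1]
 [ 5.1 -1.8]
 [ 5.2 -4. ]
 [ 2.3 -7.5]]
knob scene [0.57338443 0.11885739] [-0.04546558  0.1442399 ]
knob side [0.57078717 0.11917076] [-0.04806906  0.14449656]
knob0 (np.float64(0.5638688539133755), np.float64(0.11982521024995862)) bar (np.float64(0.4957226493851005), np.float64(-0.02372302139498541)) keeper (np.float64(0.7198317653480425), np.float64(0.11642370222818246))
case [ 0.45143298 -0.05857623]
driver red [0.56054092 0.22624494]
driver end [0.5496572 0.187357 ]
```

```bash
cat >> h.py <<'E'
def go(x,y,z,yaw,s=''):
    T=T_tool(); Rt=R.from_euler('xyz',[np.pi,0,yaw]).as_matrix()
    t=T[:3,:3].T@(np.array([x,y,z])-T[:3,3]); r=R.from_matrix(T[:3,:3].T@Rt).as_rotvec(degrees=True)
    print(s,'t',t.round(4),'r',r.round(1))
E
python3 -c "
from h import *
go(.525,.119,.22,3.12,'approach')"
```

```text
approach t [-0.4287 -0.274   0.0108] r [ -0.1  -0.  -23.2]
```

>>> {"op": "send_rows", "data": {
  "plan": [
    {"tx": -0.035, "ty": -0.0225, "rz": -5, "gripper": 0.35},
    {"tx": -0.07, "ty": -0.045, "rz": -10, "gripper": 0.35},
    {"tx": -0.105, "ty": -0.0675, "rz": -15, "gripper": 0.35},
    {"tx": -0.14, "ty": -0.09, "rz": -20, "gripper": 0.35},
    {"tx": -0.175, "ty": -0.112, "rz": -23.2, "gripper": 0.35}
  ]
}}

```text
invalid input at $.plan[0]: expected keys tx, ty, tz, rx, ry, rz, gripper
```

```bash
python3 -c "
from h import *
go(.505,.119,.22,3.12,'approach')"
```

```text
approach t [-0.4105 -0.2823  0.0108] r [ -0.1  -0.  -23.2]
```

>>> {"op": "send_rows", "data": {
  "plan": [
    {"tx": -0.034, "ty": -0.0234, "tz": 0, "rx": 0, "ry": 0, "rz": -5, "gripper": 0},
    {"tx": -0.068, "ty": -0.0468, "tz": 0, "rx": 0, "ry": 0, "rz": -10, "gripper": 0},
    {"tx": -0.102, "ty": -0.07, "tz": 0, "rx": 0, "ry": 0, "rz": -15, "gripper": 0},
    {"tx": -0.136, "ty": -0.0935, "tz": 0, "rx": 0, "ry": 0, "rz": -20, "gripper": 0},
    {"tx": -0.17, "ty": -0.117, "tz": 0, "rx": 0, "ry": 0, "rz": -23.2, "gripper": 0}
  ]
}}

```text
t: 0.52
tcp_pos: [0.355, 0.3676, 0.2309]
ee_rot: [-3.141, -0.0, 3.125]
wrist_force: [1.2, -0.0, -0.1]
grip_width: 0.0258
```

```bash
python3 -c "
from h import *
go(.505,.119,.22,3.12,'approach')"
```

```text
approach t [-0.1541 -0.2461  0.0109] r [-0.  -0.   0.3]
```

>>> {"op": "send_rows", "data": {
  "plan": [
    {"tx": -0.021, "ty": -0.034, "tz": 0.002, "rx": 0, "ry": 0, "rz": 0, "gripper": 0},
    {"tx": -0.042, "ty": -0.068, "tz": 0.004, "rx": 0, "ry": 0, "rz": 0, "gripper": 0},
    {"tx": -0.063, "ty": -0.102, "tz": 0.006, "rx": 0, "ry": 0, "rz": 0, "gripper": 0},
    {"tx": -0.084, "ty": -0.136, "tz": 0.008, "rx": 0, "ry": 0, "rz": 0, "gripper": 0},
    {"tx": -0.105, "ty": -0.17, "tz": 0.01, "rx": 0, "ry": 0, "rz": 0, "gripper": 0}
  ]
}}

```text
t: 0.93
tcp_pos: [0.4564, 0.1952, 0.2211]
ee_rot: [3.141, -0.0, 3.12]
wrist_force: [1.6, 0.7, -0.2]
grip_width: 0.0002
```

```bash
python3 -c "
from h import *
go(.505,.119,.22,3.12,'approach')"
```

```text
approach t [-0.0503 -0.0751  0.001 ] r [ 0. -0. -0.]
```

>>> {"op": "send_rows", "data": {
  "plan": [
    {"tx": -0.02, "ty": -0.03, "tz": 0.0, "rx": 0, "ry": 0, "rz": 0, "gripper": 0},
    {"tx": -0.04, "ty": -0.06, "tz": 0.0, "rx": 0, "ry": 0, "rz": 0, "gripper": 0},
    {"tx": -0.05, "ty": -0.075, "tz": 0.0, "rx": 0, "ry": 0, "rz": 0, "gripper": 0},
    {"tx": -0.05, "ty": -0.075, "tz": 0, "rx": 0, "ry": 0, "rz": 0, "gripper": 0}
  ]
}}

```text
t: 1.27
tcp_pos: [0.5057, 0.1178, 0.2205]
ee_rot: [-3.141, -0.001, 3.116]
wrist_force: [-0.4, 0.6, -0.6]
grip_width: -0.0
```

```bash
python3 - <<'E'
from h import *
T=T_tool(); p,d=imaging.grab_frame("wrist"); cv2.imwrite("pics/w1.png",p[:,:,::-1]); np.savez("pics/w1.npz",T=T,d=d); print(T[:3,3])
E
```

```text
[0.50568365 0.11777109 0.22054087]
```

View pics/w1.png

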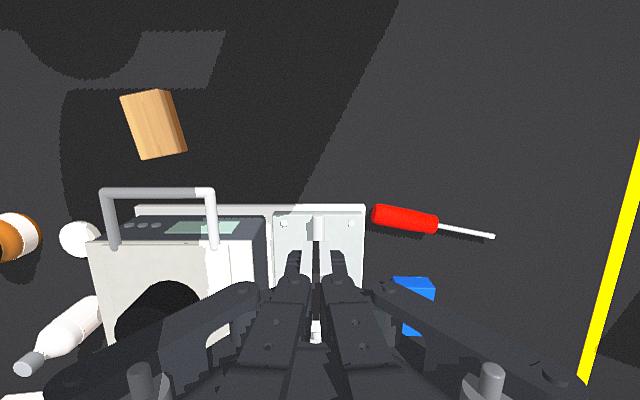

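The wrist view shows the handle bar level at row 192, columns 102–215, and the bolt rod's front end at (317,220), straight behind the fingers. I'll compute those positions.

```bash
python3 - <<'E'
from h import *
f=np.load("pics/w1.npz"); ci=imaging.camera_info("wrist"); P=f['T']@ci['T_tool_cam']
for nm,u,v,z in [('barR',105,193,.109),('barL',213,191,.109),('rodfront',318,218,.055),('deckfrontL',364,205,.03),('deckfrontR',274,207,.03)]:
    print(nm,onz(ci,u,v,z,P).round(4))
go(.515,.119,.068,3.12,'push start')
E
```

```text
barR [ 0.4926 -0.0691  0.109 ]
barL [0.4932 0.0272 0.109 ]
rodfront [0.5391 0.1199 0.055 ]
deckfrontL [0.5327 0.1745 0.03  ]
deckfrontR [0.5324 0.0682 0.03  ]
push start t [-0.0105 -0.0002  0.1527] r [ 0.  -0.1 -0.2]
```

>>> {"op": "send_rows", "data": {
  "plan": [
    {"tx": -0.003, "ty": 0, "tz": 0.035, "rx": 0, "ry": 0, "rz": 0, "gripper": 0},
    {"tx": -0.006, "ty": 0, "tz": 0.07, "rx": 0, "ry": 0, "rz": 0, "gripper": 0},
    {"tx": -0.01, "ty": -0.001, "tz": 0.11, "rx": 0, "ry": 0, "rz": 0, "gripper": 0},
    {"tx": -0.01, "ty": -0.001, "tz": 0.14, "rx": 0, "ry": 0, "rz": 0, "gripper": 0},
    {"tx": -0.01, "ty": -0.001, "tz": 0.15, "rx": 0, "ry": 0, "rz": 0, "gripper": 0}
  ]
}}

```text
t: 1.73
tcp_pos: [0.5105, 0.1209, 0.0662]
ee_rot: [3.141, -0.007, 3.121]
wrist_force: [-1.1, 0.2, -0.3]
grip_width: 0.0003
```

>>> {"op": "send_rows", "data": {
  "plan": [
    {"tx": -0.008, "ty": 0, "tz": 0, "rx": 0, "ry": 0, "rz": 0, "gripper": 0},
    {"tx": -0.016, "ty": 0, "tz": 0, "rx": 0, "ry": 0, "rz": 0, "gripper": 0},
    {"tx": -0.024, "ty": 0, "tz": 0, "rx": 0, "ry": 0, "rz": 0, "gripper": 0},
    {"tx": -0.032, "ty": 0, "tz": 0, "rx": 0, "ry": 0, "rz": 0, "gripper": 0},
    {"tx": -0.04, "ty": 0, "tz": 0, "rx": 0, "ry": 0, "rz": 0, "gripper": 0}
  ]
}}

```text
t: 2.15
tcp_pos: [0.5564, 0.1189, 0.0733]
ee_rot: [3.141, 0.003, 3.12]
wrist_force: [-3.0, 0.1, 1.1]
grip_width: 0.0
```

>>> {"op": "send_rows", "data": {
  "plan": [
    {"tx": -0.006, "ty": 0, "tz": 0, "rx": 0, "ry": 0, "rz": 0, "gripper": 0},
    {"tx": -0.012, "ty": 0, "tz": 0, "rx": 0, "ry": 0, "rz": 0, "gripper": 0},
    {"tx": -0.018, "ty": 0, "tz": 0, "rx": 0, "ry": 0, "rz": 0, "gripper": 0},
    {"tx": -0.024, "ty": 0, "tz": 0, "rx": 0, "ry": 0, "rz": 0, "gripper": 0},
    {"tx": -0.028, "ty": 0, "tz": 0, "rx": 0, "ry": 0, "rz": 0, "gripper": 0}
  ]
}}

```text
t: 2.57
tcp_pos: [0.5829, 0.1183, 0.0713]
ee_rot: [3.141, -0.0, 3.12]
wrist_force: [-1.7, -0.4, 1.8]
grip_width: -0.0002
```

>>> {"op": "send_rows", "data": {
  "plan": [
    {"tx": -0.002, "ty": 0, "tz": 0, "rx": 0, "ry": 0, "rz": 0, "gripper": 0},
    {"tx": -0.004, "ty": 0, "tz": 0, "rx": 0, "ry": 0, "rz": 0, "gripper": 0},
    {"tx": -0.006, "ty": 0, "tz": 0, "rx": 0, "ry": 0, "rz": 0, "gripper": 0}
  ]
}}

```text
t: 2.82
tcp_pos: [0.5882, 0.1181, 0.0712]
ee_rot: [-3.142, -0.0, 3.12]
wrist_force: [-1.6, -0.0, 0.4]
grip_width: -0.0004
```

>>> {"op": "send_rows", "data": {
  "plan": [
    {"tx": -0.0015, "ty": 0, "tz": 0, "rx": 0, "ry": 0, "rz": 0, "gripper": 0},
    {"tx": -0.003, "ty": 0, "tz": 0, "rx": 0, "ry": 0, "rz": 0, "gripper": 0},
    {"tx": -0.004, "ty": 0, "tz": 0, "rx": 0, "ry": 0, "rz": 0, "gripper": 0}
  ]
}}

```text
t: 3.07
tcp_pos: [0.5923, 0.118, 0.0712]
ee_rot: [-3.142, -0.0, 3.12]
wrist_force: [-2.4, -1.2, 0.7]
grip_width: -0.0002
```

>>> {"op": "send_rows", "data": {
  "plan": [
    {"tx": -0.001, "ty": 0, "tz": 0, "rx": 0, "ry": 0, "rz": 0, "gripper": 0},
    {"tx": -0.002, "ty": 0, "tz": 0, "rx": 0, "ry": 0, "rz": 0, "gripper": 0},
    {"tx": -0.003, "ty": 0, "tz": 0, "rx": 0, "ry": 0, "rz": 0, "gripper": 0}
  ]
}}

```text
t: 3.32
tcp_pos: [0.5934, 0.118, 0.0711]
ee_rot: [-3.141, -0.004, 3.12]
wrist_force: [-15.2, -1.4, 10.5]
grip_width: -0.0001
```

>>> {"op": "send_rows", "data": {
  "plan": [
    {"tx": 0.015, "ty": 0, "tz": 0, "rx": 0, "ry": 0, "rz": 0, "gripper": 0},
    {"tx": 0.045, "ty": 0, "tz": -0.01, "rx": 0, "ry": 0, "rz": 0, "gripper": 0},
    {"tx": 0.075, "ty": 0, "tz": -0.035, "rx": 0, "ry": 0, "rz": 0, "gripper": 0},
    {"tx": 0.085, "ty": 0, "tz": -0.075, "rx": 0, "ry": 0, "rz": 0, "gripper": 0},
    {"tx": 0.095, "ty": 0, "tz": -0.115, "rx": 0, "ry": 0, "rz": 0, "gripper": 0}
  ]
}}

```text
t: 3.73
tcp_pos: [0.4979, 0.1204, 0.1862]
ee_rot: [3.141, -0.003, 3.12]
wrist_force: [0.9, -0.6, 1.0]
grip_width: 0.0001
```

```bash
python3 -c "
from h import *
go(.494,-.022,.22,1.556,'handle approach')"
```

```text
handle approach t [ 0.0009 -0.1424 -0.0339] r [-0.1 -0.1 89.6]
```

>>> {"op": "send_rows", "data": {
  "plan": [
    {"tx": 0, "ty": -0.015, "tz": -0.015, "rx": 0, "ry": 0, "rz": 7, "gripper": 0},
    {"tx": 0, "ty": -0.045, "tz": -0.034, "rx": 0, "ry": 0, "rz": 14, "gripper": 0.4},
    {"tx": 0, "ty": -0.08, "tz": -0.034, "rx": 0, "ry": 0, "rz": 21, "gripper": 0.4},
    {"tx": 0, "ty": -0.115, "tz": -0.034, "rx": 0, "ry": 0, "rz": 28, "gripper": 0.4},
    {"tx": 0, "ty": -0.142, "tz": -0.034, "rx": 0, "ry": 0, "rz": 35, "gripper": 0.4}
  ]
}}

```text
t: 4.15
tcp_pos: [0.4976, -0.0241, 0.2211]
ee_rot: [3.141, 0.002, 2.503]
wrist_force: [0.9, -0.4, 0.5]
grip_width: 0.0341
```

>>> {"op": "send_rows", "data": {
  "plan": [
    {"tx": 0, "ty": 0, "tz": 0, "rx": 0, "ry": 0, "rz": 7, "gripper": 0.4},
    {"tx": 0, "ty": 0, "tz": 0, "rx": 0, "ry": 0, "rz": 14, "gripper": 0.4},
    {"tx": 0, "ty": 0, "tz": 0, "rx": 0, "ry": 0, "rz": 21, "gripper": 0.4},
    {"tx": 0, "ty": 0, "tz": 0, "rx": 0, "ry": 0, "rz": 28, "gripper": 0.4},
    {"tx": 0, "ty": 0, "tz": 0, "rx": 0, "ry": 0, "rz": 35, "gripper": 0.4}
  ]
}}

```text
t: 4.57
tcp_pos: [0.4976, -0.0221, 0.2206]
ee_rot: [3.14, 0.0, 1.892]
wrist_force: [-0.3, -0.5, -0.7]
grip_width: 0.0342
```

>>> {"op": "send_rows", "data": {
  "plan": [
    {"tx": 0, "ty": 0, "tz": 0, "rx": 0, "ry": 0, "rz": 7, "gripper": 0.4},
    {"tx": 0, "ty": 0, "tz": 0, "rx": 0, "ry": 0, "rz": 14, "gripper": 0.4},
    {"tx": 0, "ty": 0, "tz": 0, "rx": 0, "ry": 0, "rz": 19.6, "gripper": 0.4},
    {"tx": 0, "ty": 0, "tz": 0, "rx": 0, "ry": 0, "rz": 19.6, "gripper": 0.4},
    {"tx": 0, "ty": 0, "tz": 0, "rx": 0, "ry": 0, "rz": 19.6, "gripper": 0.4}
  ]
}}

```text
t: 4.98
tcp_pos: [0.4974, -0.0219, 0.2205]
ee_rot: [3.141, 0.0, 1.559]
wrist_force: [-0.2, -0.1, 0.9]
grip_width: 0.034
```

```bash
python3 - <<'E'
from h import *
go(.494,-.022,.22,1.556,'handle approach')
T=T_tool(); p,d=imaging.grab_frame("wrist"); cv2.imwrite("pics/w2.png",p[:,:,::-1]); np.savez("pics/w2.npz",T=T,d=d); print(T[:3,3])
p,d=imaging.grab_frame("side"); cv2.imwrite("pics/s2.png",cv2.resize(p[140:280,200:360,::-1],None,fx=4,fy=4,interpolation=3))
E
```

```text
handle approach t [-0.0001 -0.0034  0.0005] r [0.  0.  0.2]
[ 0.49743981 -0.02192703  0.22047356]
```

View pics/w2.png

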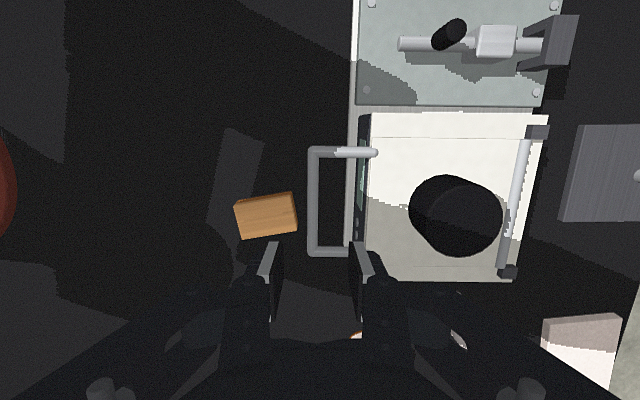

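View pics/s2.png

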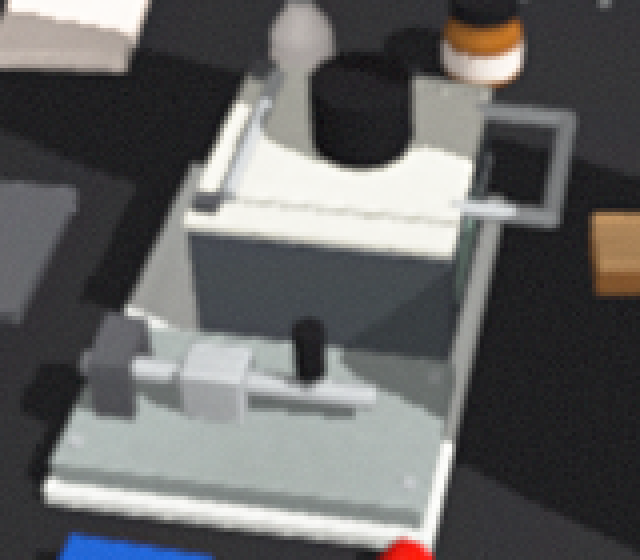

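The bolt nose protrudes beyond the keeper (side crop, (85,362)), and the knob is now at (309,350). In the wrist view the bar's centre is at column 313, rows 152–251, and the jaws sit at columns 272 and 358. The hinge ends are at (537,133) and (508,271).

```bash
python3 - <<'E'
from h import *
f=np.load("pics/w2.npz"); ci=imaging.camera_info("wrist"); P=f['T']@ci['T_tool_cam']
for nm,u,v,z in [('barL',313.5,152,.108),('barR',313,251,.108),('hingeL',537,133,.112),('hingeR',508,271,.112),('knob',450,37,.09),('barrelfront',477,42,.06),('houseFL',370,113,.102),('houseFR',365,282,.102),('houseBR',515,282,.102)]:
    print(nm,onz(ci,u,v,z,P).round(4))
c=cloud(ci,f['d'],P)
print(c[170:235:10,313].round(4))
E
```

```text
barL [0.4957 0.0219 0.108 ]
barR [ 0.494  -0.0707  0.108 ]
hingeL [0.6819 0.0357 0.112 ]
hingeR [ 0.6792 -0.0918  0.112 ]
knob [0.6104 0.1134 0.09  ]
barrelfront [0.6484 0.1162 0.06  ]
houseFL [0.5441 0.0535 0.102 ]
houseFR [ 0.5454 -0.1079  0.102 ]
houseBR [ 0.6955 -0.1097  0.102 ]
[[ 0.4951  0.0068  0.1112]
 [ 0.495  -0.0022  0.1098]
 [ 0.4948 -0.0111  0.1102]
 [ 0.4947 -0.0202  0.1105]
 [ 0.4946 -0.0291  0.1117]
 [ 0.4945 -0.0389  0.1107]
 [ 0.4943 -0.0487  0.1103]]
```

>>> {"op": "send_rows", "data": {
  "plan": [
    {"tx": -0.0025, "ty": -0.0026, "tz": 0.03, "rx": 0, "ry": 0, "rz": 0.3, "gripper": 0.4},
    {"tx": -0.0025, "ty": -0.0026, "tz": 0.065, "rx": 0, "ry": 0, "rz": 0.3, "gripper": 0.4},
    {"tx": -0.0025, "ty": -0.0026, "tz": 0.1, "rx": 0, "ry": 0, "rz": 0.3, "gripper": 0.4},
    {"tx": -0.0025, "ty": -0.0026, "tz": 0.125, "rx": 0, "ry": 0, "rz": 0.3, "gripper": 0.4},
    {"tx": -0.0025, "ty": -0.0026, "tz": 0.133, "rx": 0, "ry": 0, "rz": 0.3, "gripper": 0.4}
  ]
}}

```text
t: 5.5
tcp_pos: [0.4921, -0.0236, 0.083]
ee_rot: [-3.136, -0.002, 1.553]
wrist_force: [-0.3, 0.3, 0.1]
grip_width: 0.0345
```

>>> {"op": "send_rows", "data": {
  "force": 40,
  "plan": [
    {"tx": 0, "ty": 0, "tz": 0, "rx": 0, "ry": 0, "rz": 0, "gripper": 0.2},
    {"tx": 0, "ty": 0, "tz": 0, "rx": 0, "ry": 0, "rz": 0, "gripper": 0},
    {"tx": 0, "ty": 0, "tz": 0, "rx": 0, "ry": 0, "rz": 0, "gripper": 0},
    {"tx": 0, "ty": 0, "tz": 0, "rx": 0, "ry": 0, "rz": 0, "gripper": 0},
    {"tx": 0, "ty": 0, "tz": 0, "rx": 0, "ry": 0, "rz": 0, "gripper": 0}
  ]
}}

```text
t: 5.92
tcp_pos: [0.4947, -0.0245, 0.0889]
ee_rot: [3.141, 0.0, 1.551]
wrist_force: [-4.9, 0.6, -1.2]
grip_width: 0.0082
```

```bash
python3 -c "
import numpy as np
t=np.array([0,.03,.08,.14,.2,.26, .32,.38,.44,.5,.56, .62,.68,.74,.8,.86, .92,.98,1.04,1.1,1.15, 1.2,1.24,1.275,1.3,1.32])
x=.18*(1-np.cos(t));z=.18*np.sin(t)
for k in range(0,25,5):
  print([(round(x[i]-x[k],4),round(z[k]-z[i],4)) for i in range(k+1,k+6)])
"
```

```text
[(np.float64(0.0001), np.float64(-0.0054)), (np.float64(0.0006), np.float64(-0.0144)), (np.float64(0.0018), np.float64(-0.0251)), (np.float64(0.0036), np.float64(-0.0358)), (np.float64(0.006), np.float64(-0.0463))]
[(np.float64(0.0031), np.float64(-0.0103)), (np.float64(0.0068), np.float64(-0.0205)), (np.float64(0.0111), np.float64(-0.0304)), (np.float64(0.016), np.float64(-0.04)), (np.float64(0.0214), np.float64(-0.0493))]
[(np.float64(0.006), np.float64(-0.009)), (np.float64(0.0125), np.float64(-0.0176)), (np.float64(0.0196), np.float64(-0.0258)), (np.float64(0.0271), np.float64(-0.0335)), (np.float64(0.0351), np.float64(-0.0408))]
[(np.float64(0.0084), np.float64(-0.0068)), (np.float64(0.0172), np.float64(-0.0131)), (np.float64(0.0263), np.float64(-0.0188)), (np.float64(0.0358), np.float64(-0.024)), (np.float64(0.0439), np.float64(-0.0279))]
[(np.float64(0.0083), np.float64(-0.0035)), (np.float64(0.0151), np.float64(-0.0059)), (np.float64(0.0211), np.float64(-0.0079)), (np.float64(0.0254), np.float64(-0.0091)), (np.float64(0.0289), np.float64(-0.0101))]
```

>>> {"op": "send_rows", "data": {
  "force": 60,
  "plan": [
    {"tx": 0, "ty": 0, "tz": 0, "rx": 0, "ry": 0, "rz": 0, "gripper": 0},
    {"tx": 0, "ty": 0, "tz": 0, "rx": 0, "ry": 0, "rz": 0, "gripper": 0},
    {"tx": 0, "ty": 0, "tz": 0, "rx": 0, "ry": 0, "rz": 0, "gripper": 0}
  ]
}}

```text
t: 6.17
tcp_pos: [0.4947, -0.0245, 0.0889]
ee_rot: [3.141, 0.0, 1.551]
wrist_force: [-5.2, 0.1, -0.6]
grip_width: 0.0075
```

>>> {"op": "send_rows", "data": {
  "plan": [
    {"tx": 0, "ty": 0.0001, "tz": -0.0054, "rx": 0, "ry": 0, "rz": 0, "gripper": 0},
    {"tx": 0, "ty": 0.0006, "tz": -0.0144, "rx": 0, "ry": 0, "rz": 0, "gripper": 0},
    {"tx": 0, "ty": 0.0018, "tz": -0.0251, "rx": 0, "ry": 0, "rz": 0, "gripper": 0},
    {"tx": 0, "ty": 0.0036, "tz": -0.0358, "rx": 0, "ry": 0, "rz": 0, "gripper": 0},
    {"tx": 0, "ty": 0.006, "tz": -0.0463, "rx": 0, "ry": 0, "rz": 0, "gripper": 0}
  ]
}}

```text
t: 6.58
tcp_pos: [0.5006, -0.0246, 0.1354]
ee_rot: [3.142, 0.0, 1.551]
wrist_force: [-6.6, -0.9, -1.1]
grip_width: 0.0079
```

>>> {"op": "send_rows", "data": {
  "plan": [
    {"tx": 0, "ty": 0.0031, "tz": -0.0103, "rx": 0, "ry": 0, "rz": 0, "gripper": 0},
    {"tx": 0, "ty": 0.0068, "tz": -0.0205, "rx": 0, "ry": 0, "rz": 0, "gripper": 0},
    {"tx": 0, "ty": 0.0111, "tz": -0.0304, "rx": 0, "ry": 0, "rz": 0, "gripper": 0},
    {"tx": 0, "ty": 0.016, "tz": -0.04, "rx": 0, "ry": 0, "rz": 0, "gripper": 0},
    {"tx": 0, "ty": 0.0214, "tz": -0.0493, "rx": 0, "ry": 0, "rz": 0, "gripper": 0}
  ]
}}

```text
t: 7.0
tcp_pos: [0.5212, -0.0251, 0.185]
ee_rot: [-3.14, 0.001, 1.551]
wrist_force: [-10.2, -1.9, 2.9]
grip_width: 0.0078
```

```bash
python3 - <<'E'
from h import *
p,d=imaging.grab_frame("side"); cv2.imwrite("pics/s3.png",cv2.resize(p[80:280,200:400,::-1],None,fx=3,fy=3,interpolation=3)); print(arm.read_state()['wrist_force'])
E
```

```text
[-13.62902324  -0.17442631   8.03871296]
```

View pics/s3.png

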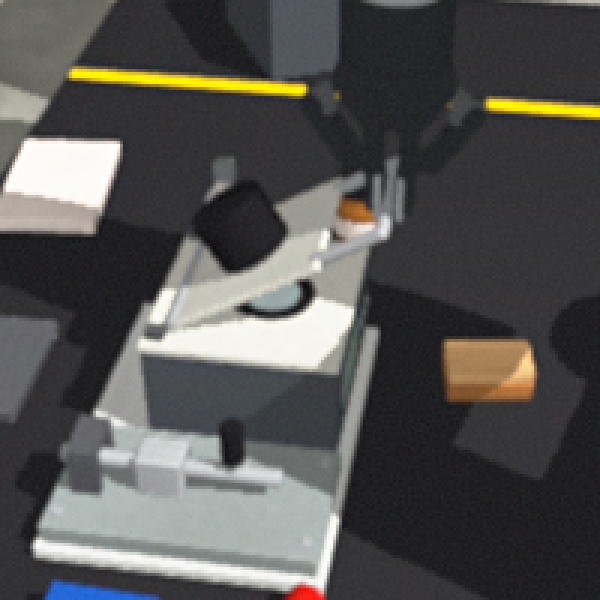

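The flap is following the gripper (bar at (385,228) in the crop) and the bolt is still home. I'll ease outward slightly against the radial push.

>>> {"op": "send_rows", "data": {
  "plan": [
    {"tx": 0, "ty": 0.005, "tz": -0.0095, "rx": 0, "ry": 0, "rz": 0, "gripper": 0},
    {"tx": 0, "ty": 0.0112, "tz": -0.0184, "rx": 0, "ry": 0, "rz": 0, "gripper": 0},
    {"tx": 0, "ty": 0.0183, "tz": -0.0266, "rx": 0, "ry": 0, "rz": 0, "gripper": 0},
    {"tx": 0, "ty": 0.0258, "tz": -0.0343, "rx": 0, "ry": 0, "rz": 0, "gripper": 0},
    {"tx": 0, "ty": 0.0338, "tz": -0.0416, "rx": 0, "ry": 0, "rz": 0, "gripper": 0}
  ]
}}

```text
t: 7.47
tcp_pos: [0.5558, -0.0259, 0.2275]
ee_rot: [3.141, 0.001, 1.551]
wrist_force: [-8.8, -2.0, 6.9]
grip_width: 0.0079
```

```bash
python3 - <<'E'
from h import *
s=arm.read_state(); print(s['tcp_pos'],s['wrist_force'])
E
```

```text
[ 0.55578806 -0.02594849  0.22746715] [-8.82689107 -1.98825765  6.91605563]
```

>>> {"op": "send_rows", "data": {
  "plan": [
    {"tx": 0, "ty": 0.0078, "tz": -0.0075, "rx": 0, "ry": 0, "rz": 0, "gripper": 0},
    {"tx": 0, "ty": 0.0166, "tz": -0.0139, "rx": 0, "ry": 0, "rz": 0, "gripper": 0},
    {"tx": 0, "ty": 0.0257, "tz": -0.0196, "rx": 0, "ry": 0, "rz": 0, "gripper": 0},
    {"tx": 0, "ty": 0.0352, "tz": -0.0248, "rx": 0, "ry": 0, "rz": 0, "gripper": 0},
    {"tx": 0, "ty": 0.0433, "tz": -0.0287, "rx": 0, "ry": 0, "rz": 0, "gripper": 0}
  ]
}}

```text
t: 7.88
tcp_pos: [0.6002, -0.027, 0.2567]
ee_rot: [3.138, 0.002, 1.551]
wrist_force: [-5.2, -1.2, 6.1]
grip_width: 0.0075
```

>>> {"op": "send_rows", "data": {
  "plan": [
    {"tx": 0, "ty": 0.0083, "tz": -0.0035, "rx": 0, "ry": 0, "rz": 0, "gripper": 0},
    {"tx": 0, "ty": 0.0151, "tz": -0.0059, "rx": 0, "ry": 0, "rz": 0, "gripper": 0},
    {"tx": 0, "ty": 0.0211, "tz": -0.0079, "rx": 0, "ry": 0, "rz": 0, "gripper": 0},
    {"tx": 0, "ty": 0.0254, "tz": -0.0091, "rx": 0, "ry": 0, "rz": 0, "gripper": 0},
    {"tx": 0, "ty": 0.0289, "tz": -0.0101, "rx": 0, "ry": 0, "rz": 0, "gripper": 0}
  ]
}}

```text
t: 8.3
tcp_pos: [0.6292, -0.0277, 0.2663]
ee_rot: [3.138, 0.002, 1.55]
wrist_force: [-2.3, -3.3, 6.4]
grip_width: 0.0079
```

>>> {"op": "send_rows", "data": {
  "plan": [
    {"tx": 0, "ty": 0, "tz": 0, "rx": 0, "ry": 0, "rz": 0, "gripper": 0},
    {"tx": 0, "ty": 0, "tz": 0, "rx": 0, "ry": 0, "rz": 0, "gripper": 0},
    {"tx": 0, "ty": 0, "tz": 0, "rx": 0, "ry": 0, "rz": 0, "gripper": 0},
    {"tx": 0, "ty": 0, "tz": 0, "rx": 0, "ry": 0, "rz": 0, "gripper": 0}
  ]
}}

```text
t: 8.63
tcp_pos: [0.629, -0.0277, 0.2662]
ee_rot: [3.137, 0.002, 1.55]
wrist_force: [-2.2, -3.5, 6.8]
grip_width: 0.0076
```

```bash
python3 - <<'E'
from h import *
T=T_tool();s=arm.read_state(); print(s['tcp_pos'],s['wrist_force'])
for n in ("side","scene","wrist"):
    p,d=imaging.grab_frame(n); cv2.imwrite(f"pics/{n}4.png",p[:,:,::-1]); np.savez(f"pics/{n}4.npz",d=d,T=T)
a=cv2.imread("pics/side4.png")[60:280,190:400]
cv2.imwrite("pics/s4.png",cv2.resize(a,None,fx=2.7,fy=2.7,interpolation=3))
g=np.array([[.9998,-.0182],[.0182,.9998]])
s3=np.array([.613,-.025])
for n in ("side","scene","wrist"):
    f=np.load(f"pics/{n}4.npz"); ci=imaging.camera_info(n); P=f['T']@ci['T_tool_cam'] if n=='wrist' else ci['pose']
    c=cloud(ci,f['d'],P); q=c[f['d']>0]; l=(q[:,:2]-s3)@g
    # plate points above housing, near y band, excluding trap
    for ya,yb in((-57,-35),(35,57)):
        m=(l[:,1]>ya/1e3)&(l[:,1]<yb/1e3)&(q[:,2]>.13)&(q[:,2]<.225)&(l[:,0]>-.02)&(l[:,0]<.1)
        if m.sum()>20:
            X=np.c_[l[m,0],q[m,2]]; mu=np.median(X,0); X=X[np.linalg.norm(X-mu,axis=1)<.08]
            ln=cv2.fitLine(X.astype(np.float32),cv2.DIST_HUBER,0,.001,.001).ravel(); print(n,ya,m.sum(),ln, np.arctan2(abs(ln[1]),-ln[0]*np.sign(ln[1])))
E
```

```text
[ 0.62901046 -0.02773385  0.26621969] [-2.16018228 -3.48822442  6.83197321]
side -57 31 [ 0.25416678 -0.9671604   0.03657884  0.17813374] 1.3138102
side 35 95 [ 0.2696565  -0.96295655  0.03934461  0.18947044] 1.29776
scene -57 410 [ 0.25424805 -0.96713907  0.0432844   0.17798904] 1.3137262
scene 35 190 [ 0.2546517  -0.96703285  0.0432222   0.19189323] 1.3133088
wrist -57 73 [ 0.24034166 -0.97068834  0.04680868  0.16486359] 1.3280785
wrist 35 482 [ 0.25136107 -0.96789336  0.04460509  0.1879562 ] 1.3167101
```

View pics/s4.png

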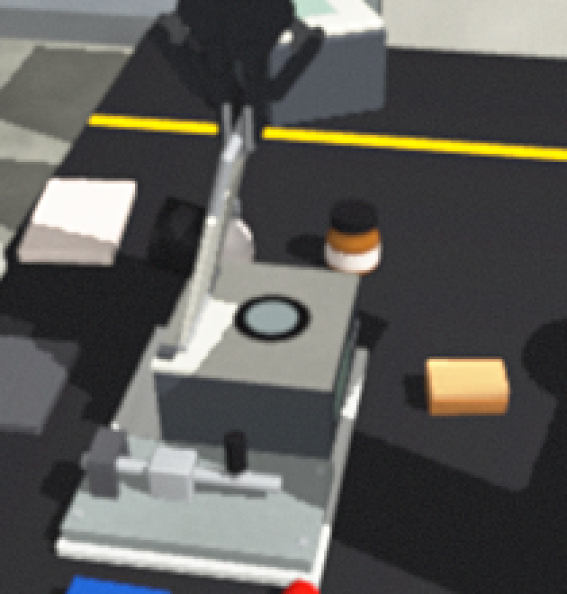

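The plate angle reads about 1.314 rad from both the depth data and the kinematics. I'll nudge 1 mm and settle.

>>> {"op": "send_rows", "data": {
  "plan": [
    {"tx": 0, "ty": 0.0005, "tz": 0, "rx": 0, "ry": 0, "rz": 0, "gripper": 0},
    {"tx": 0, "ty": 0.001, "tz": 0, "rx": 0, "ry": 0, "rz": 0, "gripper": 0},
    {"tx": 0, "ty": 0.001, "tz": 0, "rx": 0, "ry": 0, "rz": 0, "gripper": 0},
    {"tx": 0, "ty": 0.001, "tz": 0, "rx": 0, "ry": 0, "rz": 0, "gripper": 0},
    {"tx": 0, "ty": 0.001, "tz": 0, "rx": 0, "ry": 0, "rz": 0, "gripper": 0}
  ]
}}

```text
t: 9.2
tcp_pos: [0.6299, -0.0277, 0.2664]
ee_rot: [3.137, 0.002, 1.55]
wrist_force: [-3.5, -2.0, 8.0]
grip_width: 0.0075
```

>>> {"op": "send_rows", "data": {
  "plan": [
    {"tx": 0, "ty": 0, "tz": 0, "rx": 0, "ry": 0, "rz": 0, "gripper": 0},
    {"tx": 0, "ty": 0, "tz": 0, "rx": 0, "ry": 0, "rz": 0, "gripper": 0},
    {"tx": 0, "ty": 0, "tz": 0, "rx": 0, "ry": 0, "rz": 0, "gripper": 0},
    {"tx": 0, "ty": 0, "tz": 0, "rx": 0, "ry": 0, "rz": 0, "gripper": 0}
  ]
}}

```text
t: 9.53
tcp_pos: [0.6299, -0.0277, 0.2664]
ee_rot: [3.137, 0.002, 1.55]
wrist_force: [-3.2, -2.6, 8.2]
grip_width: 0.0073
```

```bash
python3 - <<'E'
from h import *
s=arm.read_state(); print(s['tcp_pos'],s['wrist_force'],s['grip_width'],abs(s['joint_velocities']).max())
# bolt travel check from the earlier side frame: dark knob x before/after
for n in("side","scene"):
    p,d=imaging.grab_frame(n); ci=imaging.camera_info(n); c=cloud(ci,d)
    out=[]
    for C,I in((cloud(ci,np.load(f"pics/{n}0.npy")),cv2.imread(f"pics/{n}0.png")),(c,p)):
        m=(I.max(2)<60)&(C[...,2]>.08)&(C[...,2]<.1)&(abs(C[...,1]-.119)<.014)&(C[...,0]>.54)&(C[...,0]<.64)
        out.append(np.median(C[m],0).round(4))
    print(n,out)
E
```

```text
[ 0.62987655 -0.02772448  0.26642699] [-3.24015214 -2.58949433  8.24199613] 0.007302885766767655 0.002412198148689921
side [array([0.5708, 0.1252, 0.0928]), array([0.6116, 0.1242, 0.0927])]
scene [array([0.5749, 0.1134, 0.0922]), array([0.619 , 0.1111, 0.0885])]
```

```bash
python3 -c "
from cell import order
print(order.sign_off())"
```

```text
the job is handed in; nothing more can be done
None
```

I pushed the bolt home, then gripped the flap's handle and swung it up to its balance point. I handed the job in at about 9.6 s with the gripper still holding it there.

**Bolt:** I pushed the knob with closed fingers until the force rose from about 2 N to 15 N at the end stop. The knob moved about 41–44 mm by the cameras, and the side view shows the bolt's nose through the keeper. It was still there in the last side picture I viewed, with the flap up.

**Flap:** Depth fits to the plate gave 1.30–1.33 rad (mostly 1.314). The motion of the arm also gave 1.314. I then moved 1 mm further to reach about 1.32 rad and did not refit the plate after that. The arm was still, with about 9 N on the wrist.

**Checks that disagreed:**
- The scene and side cameras differed by a few mm, so I used close wrist views for the grasp.
- The fingers read 7–8 mm on the 10 mm bar.
- The bar seems to have slid about 3 mm along the pads during the swing, but the grip held.

I saw no bystander touched in the pictures, but I did not measure their positions afterwards.

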